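# Refit the bedside radio's push knob

## Task

Someone has parked the roll of medical tape on the bedside radio's bare shaft: slide it off, lay it flat in the steel tray and let go of it. Then fit the loose knob onto the D-shaft, flat to flat and fully home, press it all the way down against its spring, and finish still gripping the knob and holding it fully pressed: do not let go. Leave the other things on the nightstand undisturbed.

Things in the scene. Friction and masses are not known exactly. Their poses are not given: they have to be found in the camera images.
- radio: bedside radio, a grey plastic box 100 (x) x 140 (y) x 50 mm tall, fixed to the nightstand; origin at the centre of its underside, its top face is 50 mm above the nightstand. A bare steel D-shaft stands up from the middle of its top.
- shaft_tip (a point): centre of the steel D-shaft's top end, 80 mm above the nightstand, 30 mm above the radio. A 14 mm diameter upright bar (radius 7 mm) with one flat 3 mm from its axis; the flat faces this point's +x (also the radio's +x; at yaw 0 away from the robot). Its top rim is bevelled 1.5 mm. It does not turn; it moves straight down when pressed.
- shaft (a joint): how far the D-shaft is pressed down into the radio, m: 0 = up, 0.005 = fully pressed (end stop). A spring pushes it up: about 4 N starts it moving, about 8 N holds it fully down; it comes up when let go.
- knob: the radio's loose black plastic knob, upright on the nightstand, 42 mm tall, 35 to 65 g. Origin at the centre of its underside, z up. A disc 36 mm across, 22 mm tall, with a blind D-bore in its underside: 18 mm deep, 16 mm diameter, flat 4 mm from the axis on the knob's +x side (1 mm clearance all round; flats must match within about 8 degrees). A grip bar stands on the disc.
- knob_grip (a point): on the knob's axis at mid-height of its grip bar, 32 mm above the underside. The bar is 32 mm long along the knob's x, 14 mm thick along y, and spans 22 to 42 mm above the underside. White marks on disc rim and bar top show its +x end, the side of the bore's flat. Fully home, the bore's roof rests on the shaft tip: underside 18 mm below the tip, 12 mm above the radio (7 mm when fully pressed).
- roll: roll of wound medical tape, white tape on a cardboard core, outer diameter 50 mm, hole 22 mm, 25 mm tall; parked on the D-shaft, lying flat on the radio's top. Origin at the centre of its underside, z along the hole. 28 to 56 g.
- tray: shallow square steel tray fixed to the nightstand, 120 x 120 mm, walls 14 mm high and 3 mm thick; origin at the centre of its underside.
- tray_in (a point): centre of the tray's inner floor (3 mm above the nightstand).
- organizer: white AM-PM pill organizer, 60 x 160 x 27 mm, two rows of seven compartments; origin at the centre of its underside. Bystander.
- clip: steel clip magnet, 32 x 30 x 16 mm; origin at the centre of its underside. Bystander.
- crusher: red plastic pill crusher with twist top, upright, 50 mm across, 70 mm tall; origin at the centre of its underside. Bystander.
- tumbler: glass tumbler, upright, 72 mm across the rim, 95 mm tall; origin at the centre of its underside. Bystander.
- pillbottle: amber pill jar, upright, 44 mm across, 75 mm tall; origin at the centre of its underside. Bystander.
- thermometer: white digital thermometer lying flat, 20 x 120 x 10 mm; origin at the middle of its underside, long way along its y axis. Bystander.
- tin: small aluminium tin under a hinged lid, 60 x 85 x 24 mm, fixed; origin at the centre of its underside. Bystander.
- tin_lid (a joint): how far the tin's lid is open, rad; 0 = shut, as it starts. Leave it shut.

How it is judged:
By the outcome, as a careful person would: the job done as asked, in the order asked, and still so for the second after the job is handed in, while the arm keeps its last pose, push and grip.
It also fails if it takes over 56 s, if anything falls off the work surface, if the arm or the gripper's body presses on something with over 40 N, if the wrist force passes 120 N, or if a joint passes its speed limit or range.

## Robot

A 7-joint arm with a two-finger parallel gripper is mounted at the origin on the work surface. World frame = base frame: x ahead of the robot, y to its left, z up, the work surface at z = 0. Lengths are in m, angles in rad, forces in N, time in s.
With the tool pointing down it reaches from about 0.425 to 1.025 m from the base axis. Payload 3.6 kg.
Tool frame: the origin (TCP) lies midway between the tips of the shut fingers; the grasp point (between the pads) lies 19 mm behind it (manip.hold_point_z is the distance from the TCP to the grasp point, in m); z points along the fingers, y is the line along which they close (so a half turn about z gives the same grasp; the last joint's range is limited). The gripper opens to 85 mm and grips with 20 to 120 N. Pads are 22 mm wide; open, the fingers measure 114 mm over their backs; the gripper's body (76 mm by 85 mm) begins 54 mm behind the grasp point. The pads swing forward as they close: fully open they stand 13 mm farther back than shut.
Start: joints at [-1.323, 0.591, 0.048, 1.609, -0.033, 0.943, -0.034], TCP at [0.242, 0.683, 0.231] pointing down, gripper open.
Joint ranges: [-2.69, 2.69], [-0.47, 2.24], [-1.27, 1.36], [0.19, 2.51], [-1.53, 4.68], [0.08, 2.07], [-3.09, 3.09]. Speed limits (rad/s): [2.57, 2.57, 3.14, 3.14, 3.14, 3.14, 3.14].

## Interface

Orientations are given as [roll, pitch, yaw] about the fixed x, y, z axes, in that order (R = Rz(yaw) Ry(pitch) Rx(roll)).
In Python, from bench import manip gives the robot as it stands.
- The arm moves only by the shell command python3 jog.py 'ROWS' [OPENING] [FORCE]. ROWS is rows parted by semicolons, their numbers by spaces, 1 to 5 of them, each of 6 numbers: dx, dy, dz in m, then a rotation vector rx, ry, rz in rad; each row shifts and turns the commanded pose from where the row before left it, along the tool's axes as they then stand; what a row does not reach is not made up. A row lasts 1/8 s, in which the tool goes at most 0.0625 m and 0.188 rad, less where a joint would pass 70% of its speed; a pose out of reach is approached as far as the arm can. OPENING is the finger opening in m, set as the command begins (- or left out keeps the last). The fingers move at their own pace and stop on an object; FORCE is the grip in N (left out, the last holds). Time passes only in rows, so rows that do not move let the fingers close. It prints the time, the measured TCP pose, the force, the opening and the grip force at its end.
- manip.get_obs(): the state, without advancing time (a new reading comes with each control period).
- manip.camera(name): name is "scene" or "top"; returns (picture, depth): 480x640x3 uint8, blue, green, red; 480x640 float32, m along the optical axis (not along the pixel's ray), 0 where there is no reading.
- manip.get_calibration(name): a dict with "K" (3x3 intrinsics, pixels), "R" (3x3) and "t" (3): a world point X has camera coordinates R X + t. Camera axes: x right, y down, z forward; pixel columns grow to the right and rows downward; lengths in m; the calibration is good to about 2 mm. A picture is of the moment at which its call begins. get_calibration takes no time and is no camera call.
- manip.job_done(): hands the job in; it is judged then, once.
The state is a dict: "clock": time; "qpos": joint angles; "dq": joint speeds; "joint_efforts": joint torques, N m; "ee_pos": TCP position; "eef_rot": TCP orientation; "wrist_force": force on the tool from outside, world axes, zero at the start; "torque": the same for the moment, N m; "width": finger opening in m; "gripper_force": force on a finger pad.
Only numpy, scipy, OpenCV 4.12 (cv2) and the standard library are available. Lean on these libraries where they do the work, as an engineer would, in place of code of your own. Each camera call takes 0.05 s, during which the arm holds its last target. There are 200 camera calls.

## Working session

There is one attempt and no reset: what is moved stays moved. The work goes in short steps, Python scripts to look and compute and a shell command to move; the robot and the scene stay as the last step left them, time stands still between calls to the robot, and variables do not carry over. Pictures are saved under pics/ and viewed, at most 10 in all, crops included, and the job is handed in when it is done.

```bash
ls; mkdir -p pics
python3 - <<'E'
from bench import manip
import cv2,numpy as np
for n in("scene","top"):
    p,d=manip.camera(n); cv2.imwrite(f"pics/{n}0.png",p); np.savez(f"pics/{n}0.npz",p=p,d=d)
    c=manip.get_calibration(n); print(n,np.round(c["K"],1).tolist(),np.round(c["R"],3).tolist(),np.round(c["t"],3).tolist())
o=manip.get_obs(); print(o, manip.hold_point_z)
E
```

```text
bench.py
jog.py
pics
scene [[580.9, 0.0, 316.3], [0.0, 580.9, 236.1], [0.0, 0.0, 1.0]] [[-0.589, 0.808, -0.001], [0.593, 0.43, -0.681], [-0.55, -0.402, -0.732]] [0.267, -0.329, 1.618]
top [[528.3, 0.0, 317.3], [0.0, 528.3, 243.6], [0.0, 0.0, 1.0]] [[-0.021, -1.0, -0.005], [-0.979, 0.022, -0.203], [0.203, 0.0, -0.979]] [0.092, 0.564, 1.304]
{'clock': 0.1, 'qpos': array([-1.32347801,  0.59202642,  0.0483298 ,  1.60970444, -0.03328218,
        0.94271542, -0.03370247]), 'dq': array([-1.89271408e-04, -2.42719887e-03, -1.30620304e-06, -4.38463081e-03,
        8.78312100e-04, -4.39539896e-04, -2.42321948e-04]), 'joint_efforts': array([ 4.86441524e-03, -5.49997330e+01,  1.55318800e+00, -1.98823321e+01,
        9.70679481e-03,  3.85981359e-03, -1.51418436e-05]), 'ee_pos': array([0.24209565, 0.68258375, 0.23025271]), 'eef_rot': array([-3.13954880e+00,  1.43204135e-04,  2.80084135e+00]), 'wrist_force': array([ 0.20907069, -0.05834255, -0.19047102]), 'torque': array([-0.02216703, -0.03589502,  0.04542545]), 'gripper_force': 0.0, 'width': 0.08536338847554027} 0.0187
```

View pics/scene0.png

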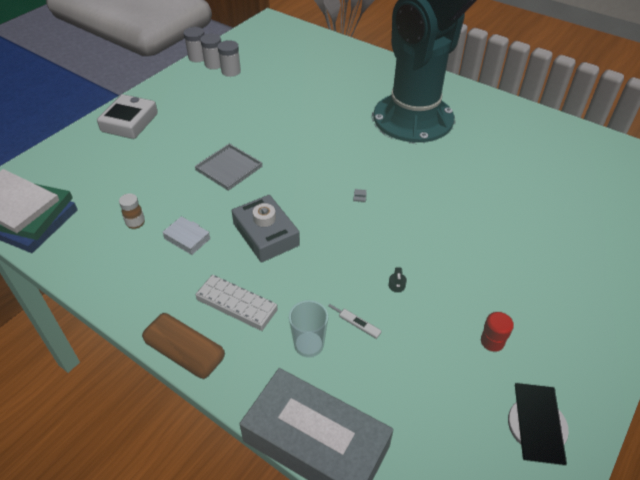

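View pics/top0.png

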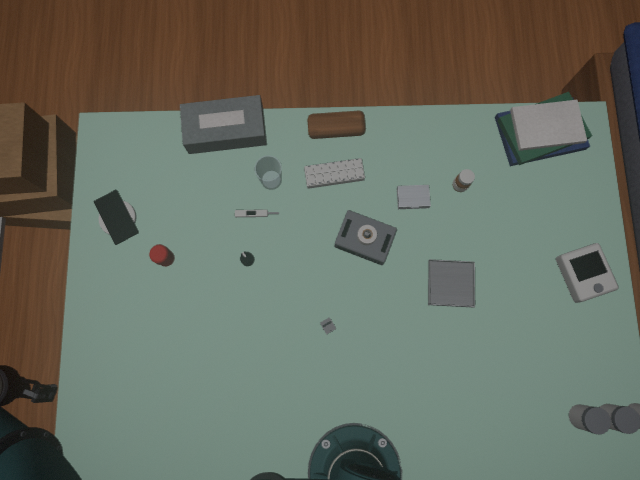

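The scene view shows the radio at about (265,227) with the roll on its shaft, the knob at (398,280) and the tray at (229,166). In the top view the radio is at (366,237), the roll at (367,234), the knob at (247,258) and the tray at (452,283). Next I'll zoom in on the knob and radio.

```bash
cat > h.py <<'E'
import numpy as np,cv2
from bench import manip
def ray(n,uv,z):
    c=manip.get_calibration(n);R,t,K=map(np.array,(c["R"],c["t"],c["K"]))
    o=-R.T@t; d=R.T@np.linalg.inv(K)@np.array([uv[0],uv[1],1.]); return o+d*(z-o[2])/d[2]
def px(n,X):
    c=manip.get_calibration(n);q=c["K"]@(c["R"]@np.array(X)+c["t"]);return q[:2]/q[2]
def cloud(n,d):
    c=manip.get_calibration(n);v,u=np.indices(d.shape)
    P=np.stack([(u-c["K"][0,2])/c["K"][0,0]*d,(v-c["K"][1,2])/c["K"][1,1]*d,d],-1)
    return (P-c["t"])@c["R"]
E
python3 - <<'E'
from h import *
def crop(p,u,v,r,s): return cv2.resize(p[v-r:v+r,u-r:u+r],None,fx=s,fy=s,interpolation=cv2.INTER_CUBIC)
S=np.load("pics/scene0.npz");T=np.load("pics/top0.npz")
a=crop(T['p'],247,258,15,13);b=crop(S['p'],398,280,15,13)
c=crop(T['p'],366,237,40,5);e=crop(S['p'],265,227,40,5)
a,b=[cv2.resize(np.clip(x.astype(float)*1.6,0,255).astype('u1'),(400,300)) if 0 else cv2.resize(np.clip(x.astype(float)*1.5,0,255).astype('u1'),(300,300)) for x in(a,b)]
c,e=[cv2.resize(x,(300,300)) for x in(c,e)]
cv2.imwrite("pics/z1.png",np.vstack([np.hstack([a,b]),np.hstack([c,e])]))
for n,D,boxes in(("top",T,dict(radio=(325,200,405,270),knob=(232,243,262,273),tray=(420,255,485,312))),("scene",S,dict(radio=(225,190,305,262),knob=(383,262,413,296),tray=(190,140,268,192)))):
    P=cloud(n,D['d'])
    for k,(x0,y0,x1,y1) in boxes.items():
        Q=P[y0:y1,x0:x1].reshape(-1,3);Q=Q[D['d'][y0:y1,x0:x1].ravel()>0]
        if k=="radio": bands=((.04,.06),(.068,.085))
        elif k=="knob": bands=((.016,.027),(.037,.047))
        else: bands=((.009,.019),)
        for lo,hi in bands:
            q=Q[(Q[:,2]>lo)&(Q[:,2]<hi)]
            if len(q)>5:
                m=cv2.minAreaRect((q[:,:2]*1000).astype(np.float32)); print(n,k,lo,len(q),np.round(np.median(q,0),4),np.round(m[0],1),np.round(m[1],1),round(m[2],1))
E
```

```text
top radio 0.04 1727 [ 0.5823 -0.0434  0.0514] [585.8 -46.5] [140.  101.7] 67.6
top radio 0.068 270 [ 0.5834 -0.047   0.0767] [584.4 -47.7] [46.1 49.1] 87.3
top knob 0.016 63 [0.5361 0.2654 0.023 ] [537.3 266.8] [34.2 32.8] 76.0
top knob 0.037 63 [0.5367 0.2655 0.0441] [537.1 265.9] [33.3 13.7] 33.2
top tray 0.009 379 [ 0.4652 -0.2696  0.0121] [ 460.  -267.5] [155.8 142.9] 88.9
scene radio 0.04 1817 [ 0.6004 -0.0249  0.0508] [587.3 -43.8] [146.2 101.2] 68.6
scene radio 0.068 327 [ 0.5867 -0.0427  0.0757] [585.2 -44.5] [52.3 48. ] 39.9
scene knob 0.016 142 [0.5453 0.2719 0.0229] [539.5 269.6] [34.7 35. ] 38.0
scene knob 0.037 95 [0.5394 0.2693 0.0426] [538.2 268.7] [33.3 13.9] 35.6
scene tray 0.009 377 [ 0.4644 -0.2673  0.0131] [ 462.5 -267.8] [127.3 125.2] 86.2
```

View pics/z1.png

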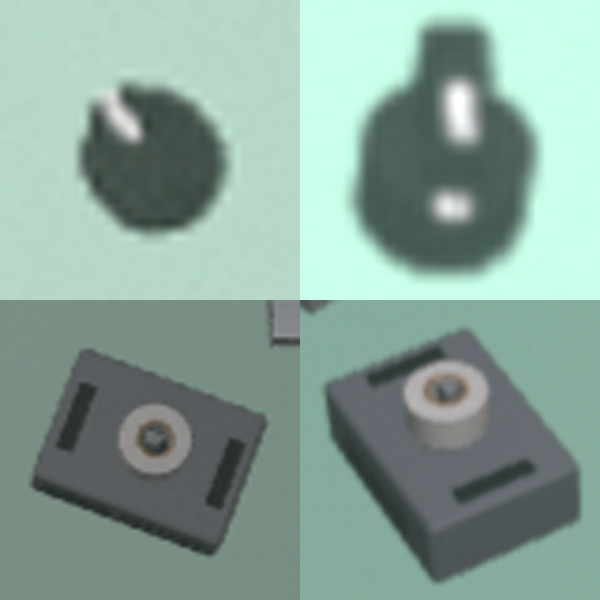

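The knob's white end points up-left in the top crop, so its yaw is about +34.5°. The radio's yaw is about −22.4°, with its long axis already lined up with the gripper. The roll centre is about (0.585,−0.046), and the two views agree to about 3 mm.

```bash
cat >> h.py <<'E'
from scipy.spatial.transform import Rotation as Ro
def go(xyz,ya=None):
    "tool-frame move to xyz; ya=wanted direction (deg) of tool y, shown as rz turn"
    o=manip.get_obs();R=Ro.from_euler('xyz',o['eef_rot']).as_matrix()
    print('clock',round(o['clock'],2),'pos',np.round(o['ee_pos'],4),'ydir',round(np.degrees(np.arctan2(R[1,1],R[0,1])),2),'tilt',np.round(R[:2,2],4),'F',np.round(o['wrist_force'],1),'w',round(o['width'],4))
    print('tool delta',np.round(R.T@(np.array(xyz)-o['ee_pos']),4))
    if ya is not None:
        a=np.arctan2(R[1,1],R[0,1]);print('rz',round((-(np.radians(ya)-a)+np.pi/2)%np.pi-np.pi/2,4))
E
python3 -c "
from h import *
go([.585,-.046,.14],67.6)"
```

```text
clock 0.1 pos [0.2421 0.6826 0.2303] ydir 70.48 tilt [-0.0005 -0.002 ] F [ 0.2 -0.1 -0.2] w 0.0854
tool delta [-0.5667 -0.5719  0.0915]
rz 0.0502
```

```bash
python3 jog.py '-.04 -.04 0 0 0 .01;-.04 -.04 0 0 0 .01;-.04 -.04 0 0 0 .01;-.04 -.04 0 0 0 .01;-.04 -.04 0 0 0 .01'; python3 jog.py '-.04 -.04 0 0 0 0;-.04 -.04 0 0 0 0;-.04 -.04 0 0 0 0;-.04 -.04 0 0 0 0;-.04 -.04 0 0 0 0'; python3 jog.py '-.04 -.04 .02 0 0 0;-.04 -.04 .02 0 0 0;-.04 -.04 .02 0 0 0;-.04 -.04 .02 0 0 0;0 0 0 0 0 0'; python3 -c "
from h import *
go([.585,-.046,.11],67.6)"
```

```text
clock: 0.72
ee_pos: [0.3594, 0.4236, 0.2311]
eef_rot: [-3.141, 0.0, 2.75]
wrist_force: [0.3, -0.1, 0.9]
width: 0.0853
gripper_force: 0.0
clock: 1.35
ee_pos: [0.4679, 0.1627, 0.2312]
eef_rot: [-3.142, -0.0, 2.751]
wrist_force: [-0.2, 0.8, -0.1]
width: 0.0852
gripper_force: 0.0
clock: 1.98
ee_pos: [0.5547, -0.0508, 0.1498]
eef_rot: [-3.138, -0.0, 2.741]
wrist_force: [-0.1, -0.2, 0.4]
width: 0.0856
gripper_force: 0.0
clock 1.98 pos [ 0.5547 -0.0508  0.1498] ydir 67.06 tilt [-0.0016 -0.0032] F [-0.1 -0.2  0.4] w 0.0856
tool delta [-0.026   0.0164  0.0397]
rz -0.0095
```

```bash
python3 jog.py '-.026 .0165 0 0 0 -.0095;0 0 .03 0 0 0;0 0 .01 0 0 0;0 0 0 0 0 0'; python3 -c "
from h import *
go([.585,-.046,.052],67.6)"
```

```text
clock: 2.48
ee_pos: [0.5836, -0.0384, 0.1107]
eef_rot: [-3.141, -0.003, 2.761]
wrist_force: [-0.4, -0.4, 0.6]
width: 0.0855
gripper_force: 0.0
clock 2.48 pos [ 0.5836 -0.0384  0.1107] ydir 68.2 tilt [-0.0027  0.0002] F [-0.4 -0.4  0.6] w 0.0855
tool delta [-0.0043 -0.0065  0.0587]
rz 0.0104
```

```bash
python3 jog.py '0 0 0 0 0 0;0 0 0 0 0 0'
python3 - <<'E'
from h import *
go([.585,-.046,.052],67.6)
p,d=manip.camera("top");s,e=manip.camera("scene")
cv2.imwrite("pics/c1.png",np.hstack([cv2.resize(p[190:290,310:430],(400,333)),cv2.resize(s[160:260,200:320],(400,333))]))
E
```

```text
clock: 2.72
ee_pos: [0.5853, -0.039, 0.1122]
eef_rot: [3.141, 0.001, 2.76]
wrist_force: [-0.4, -1.1, 0.1]
width: 0.0854
gripper_force: 0.0
clock 2.73 pos [ 0.5853 -0.039   0.1122] ydir 68.15 tilt [ 0.0015 -0.    ] F [-0.4 -1.1  0.1] w 0.0854
tool delta [-0.0022 -0.0066  0.0602]
rz 0.0096
```

View pics/c1.png

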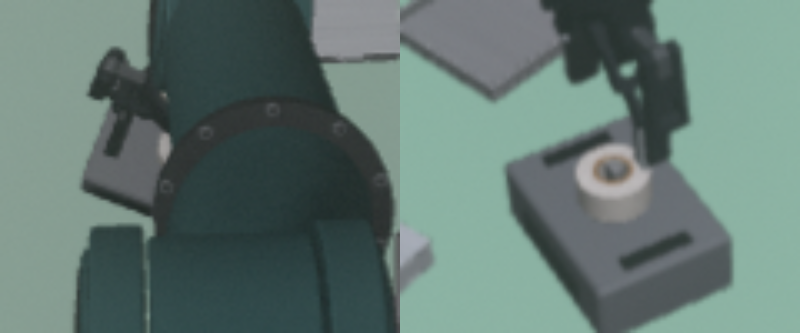

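The top view is now blocked by the arm. The scene view shows the roll at about (615,185) in the crop, with the fingers above it straddling the roll's axis. I'll nudge over and descend.

```bash
python3 jog.py '-.002 -.0065 .015 0 0 .01;0 0 .02 0 0 0;0 0 .01 0 0 0;0 0 .005 0 0 0;0 0 0 0 0 0'; python3 jog.py '0 0 .0085 0 0 0;0 0 0 0 0 0;0 0 0 0 0 0'; python3 -c "
from h import *
go([.585,-.046,.052],67.6)"
```

```text
clock: 3.45
ee_pos: [0.5842, -0.0459, 0.061]
eef_rot: [-3.141, -0.0, 2.75]
wrist_force: [0.3, -0.7, 0.2]
width: 0.0855
gripper_force: 0.0
clock: 3.82
ee_pos: [0.5844, -0.0458, 0.0529]
eef_rot: [3.142, 0.0, 2.75]
wrist_force: [0.9, 0.1, -0.7]
width: 0.0857
gripper_force: 0.0
clock 3.83 pos [ 0.5844 -0.0458  0.0529] ydir 67.58 tilt [ 0.0002 -0.    ] F [ 0.9  0.1 -0.7] w 0.0857
tool delta [-0.0006  0.      0.0009]
rz -0.0003
```

```bash
python3 jog.py '0 0 0 0 0 0;0 0 0 0 0 0;0 0 0 0 0 0;0 0 0 0 0 0;0 0 0 0 0 0' 0.03 30;python3 jog.py '0 0 0 0 0 0;0 0 0 0 0 0'
```

```text
clock: 4.45
ee_pos: [0.5845, -0.0458, 0.0533]
eef_rot: [3.141, 0.0, 2.75]
wrist_force: [-0.1, -0.8, 5.3]
width: 0.0491
gripper_force: 31.1
clock: 4.7
ee_pos: [0.5845, -0.0459, 0.0533]
eef_rot: [3.141, 0.0, 2.75]
wrist_force: [-1.0, -0.4, 6.9]
width: 0.0492
gripper_force: 31.1
```

```bash
python3 jog.py '0 0 -.005 0 0 0;0 0 -.015 0 0 0;0 0 -.03 0 0 0;0 0 -.03 0 0 0;0 0 0 0 0 0';python3 jog.py '0 0 0 0 0 0;0 0 0 0 0 0'
python3 - <<'E'
from h import *
go([.4625,-.268,.13],None)
s,e=manip.camera("scene");np.savez("pics/s2.npz",p=s,d=e)
cv2.imwrite("pics/c2.png",cv2.resize(s[110:270,180:340],(600,600)))
E
```

```text
clock: 5.32
ee_pos: [0.5864, -0.046, 0.1358]
eef_rot: [3.139, 0.006, 2.75]
wrist_force: [-0.2, -0.0, -0.7]
width: 0.0492
gripper_force: 31.2
clock: 5.58
ee_pos: [0.5835, -0.0457, 0.1319]
eef_rot: [-3.141, -0.002, 2.75]
wrist_force: [-0.1, -0.6, -1.2]
width: 0.0489
gripper_force: 31.2
clock 5.58 pos [ 0.5835 -0.0457  0.1319] ydir 67.59 tilt [-0.002   0.0001] F [-0.1 -0.6 -1.2] w 0.0489
tool delta [ 0.0271 -0.2516  0.0021]
```

View pics/c2.png

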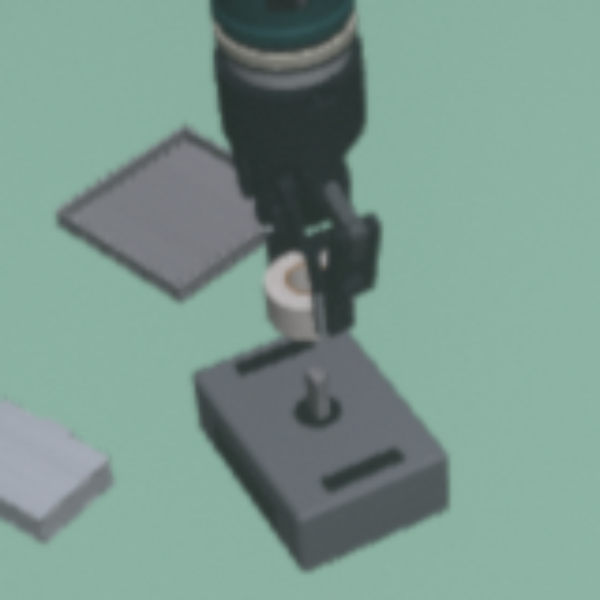

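The roll is lifted clear of the shaft: the roll is at (295,295) in the crop and the bare shaft at (317,390). Next I'll carry it to the tray.

```bash
python3 jog.py '.005 -.05 0 0 0 0;.005 -.05 0 0 0 0;.005 -.05 0 0 0 0;.005 -.05 0 0 0 0;.007 -.05 0 0 0 0'; python3 jog.py '0 0 0.04 0 0 0;0 0 .02 0 0 0;0 0 0 0 0 0;0 0 0 0 0 0'; python3 -c "
from h import *
go([.4625,-.268,.008],None)
T=np.load('pics/top0.npz');P=cloud('top',T['d'])
q=P[270:296,440:464].reshape(-1,3);print(np.median(q,0))"
```

```text
clock: 6.25
ee_pos: [0.4631, -0.2679, 0.1322]
eef_rot: [-3.142, -0.001, 2.75]
wrist_force: [-0.1, -0.2, -0.6]
width: 0.0489
gripper_force: 31.2
clock: 6.75
ee_pos: [0.4643, -0.2666, 0.073]
eef_rot: [-3.142, 0.0, 2.751]
wrist_force: [-0.2, -0.1, 0.6]
width: 0.0487
gripper_force: 31.3
clock 6.75 pos [ 0.4643 -0.2666  0.073 ] ydir 67.6 tilt [ 0.0001 -0.0001] F [-0.2 -0.1  0.6] w 0.0487
tool delta [ 0.0012 -0.002   0.065 ]
[ 0.46410347 -0.2717535   0.00448881]
```

```bash
python3 jog.py '0 0 .03 0 0 0;0 0 .02 0 0 0;0 0 .01 0 0 0;0 0 0 0 0 0;0 0 0 0 0 0'; python3 jog.py '0 0 .003 0 0 0;0 0 .002 0 0 0;0 0 0 0 0 0'
```

```text
clock: 7.38
ee_pos: [0.4647, -0.2669, 0.0136]
eef_rot: [-3.141, 0.002, 2.75]
wrist_force: [0.7, 0.8, -0.7]
width: 0.0492
gripper_force: 31.3
clock: 7.75
ee_pos: [0.464, -0.2666, 0.0078]
eef_rot: [3.142, -0.0, 2.75]
wrist_force: [0.5, -0.4, -0.1]
width: 0.0489
gripper_force: 31.3
```

```bash
python3 jog.py '0 0 .0015 0 0 0;0 0 0 0 0 0'; python3 jog.py '0 0 .001 0 0 0;0 0 0 0 0 0'
```

```text
clock: 8.0
ee_pos: [0.4641, -0.2667, 0.0063]
eef_rot: [-3.142, 0.0, 2.75]
wrist_force: [0.7, -0.6, 0.7]
width: 0.0489
gripper_force: 31.3
clock: 8.25
ee_pos: [0.4641, -0.2667, 0.0062]
eef_rot: [3.141, 0.0, 2.75]
wrist_force: [-2.1, 1.6, 9.0]
width: 0.0492
gripper_force: 32.1
```

Contact at 9 N means the roll is on the tray floor. I'll release to a modest opening and lift.

```bash
python3 jog.py '0 0 -.001 0 0 0;0 0 0 0 0 0;0 0 0 0 0 0' 0.066; python3 jog.py '0 0 -.005 0 0 0;0 0 -.02 0 0 0;0 0 -.04 0 0 0;0 0 -.05 0 0 0;0 0 -.05 0 0 0'; python3 jog.py '0 .05 -.03 0 0 0;0 .05 0 0 0 0;0 .05 0 0 0 0;0 .05 0 0 0 0;0 .05 0 0 0 0'; python3 jog.py '0 .05 0 0 0 0;0 .05 0 0 0 0;0 0 0 0 0 0;0 0 0 0 0 0'
python3 - <<'E'
from h import *
go([.5379,.2676,.09],None)
S=[];
for n in("scene","top"):
    p,d=manip.camera(n); np.savez(f"pics/{n}3.npz",p=p,d=d);S.append(p)
s,t=S
f=lambda x:cv2.resize(x,(400,300),interpolation=cv2.INTER_CUBIC)
cv2.imwrite("pics/c3.png",np.vstack([np.hstack([f(s[130:250,180:340]),f(s[205:229,252:284])]),np.hstack([f(t[200:320,340:500]),f(t[222:246,352:384])])]))
E
```

```text
clock: 8.62
ee_pos: [0.464, -0.2666, 0.0061]
eef_rot: [3.142, -0.0, 2.75]
wrist_force: [-1.1, 1.3, -0.4]
width: 0.0661
gripper_force: 0.0
clock: 9.25
ee_pos: [0.4637, -0.2664, 0.1729]
eef_rot: [3.142, -0.0, 2.75]
wrist_force: [1.1, -0.1, -0.0]
width: 0.0657
gripper_force: 0.0
clock: 9.88
ee_pos: [0.5596, -0.034, 0.2016]
eef_rot: [-3.142, 0.0, 2.75]
wrist_force: [0.2, -0.4, -0.2]
width: 0.0663
gripper_force: 0.0
clock: 10.38
ee_pos: [0.5969, 0.0565, 0.2012]
eef_rot: [-3.141, -0.001, 2.751]
wrist_force: [0.4, -0.2, 0.1]
width: 0.0663
gripper_force: 0.0
clock 10.38 pos [0.5969 0.0565 0.2012] ydir 67.6 tilt [-0.0009 -0.0008] F [ 0.4 -0.2  0.1] w 0.0663
tool delta [0.135  0.1728 0.1111]
```

View pics/c3.png

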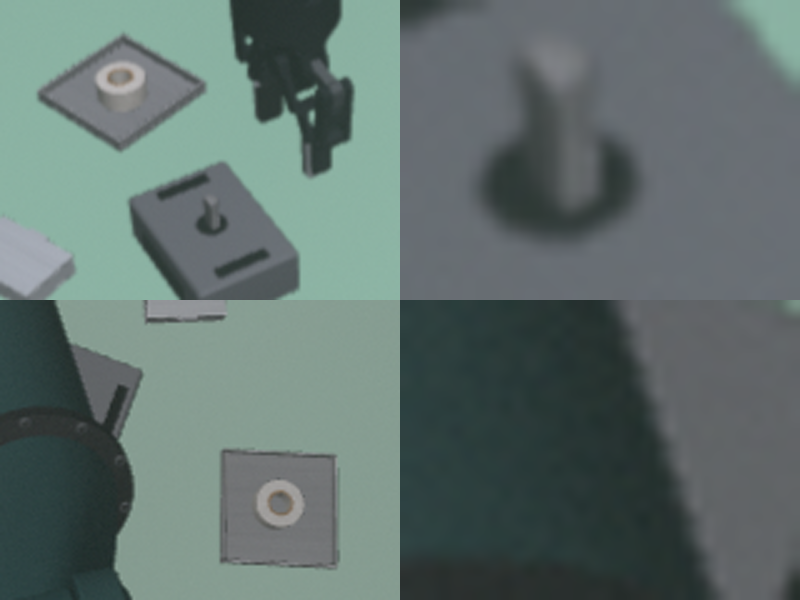

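The roll lies flat in the tray: at (120,85) in the upper-left crop and (280,503) in the lower-left crop. The shaft is bare at (212,212), and I'll confirm which way its flat faces once the arm clears the top view. Next I'll move to the knob.

```bash
python3 jog.py '.034 .043 0.01 0 0 0;.034 .043 .01 0 0 0;.034 .043 .01 0 0 0;.033 .043 .01 0 0 0;0 0 0 0 0 -.18' 0.05; python3 jog.py '0 0 0 0 0 -.18;0 0 0 0 0 -.18;0 0 0 0 0 -.18;0 0 0 0 0 -.18;0 0 0 0 0 -.093'; python3 jog.py '0 0 0 0 0 0;0 0 0 0 0 0'
python3 - <<'E'
from h import *
go([.5379,.2676,.08],124.5)
t,d=manip.camera("top");np.savez("pics/top4.npz",p=t,d=d)
s,e=manip.camera("scene");np.savez("pics/s4.npz",p=s,d=e)
f=lambda x:cv2.resize(np.clip(x*1.5,0,255).astype('u1'),(400,400),interpolation=cv2.INTER_CUBIC)
cv2.imwrite("pics/c4.png",np.hstack([f(t[221:249,352:380]),f(s[170:290,350:470])]))
for n,D,(x0,y0,x1,y1) in(("top",d,(345,210,390,255)),("scene",e,(250,195,285,235))):
    P=cloud(n,D)[y0:y1,x0:x1].reshape(-1,3);q=P[(P[:,2]>.074)&(P[:,2]<.087)]
    print(n,len(q),np.round(q.mean(0),4),cv2.minAreaRect((q[:,:2]*1000).astype('f4')) if len(q)>3 else '')
    P2=P[(P[:,2]>.058)&(P[:,2]<.087)];print(len(P2),np.round(P2.mean(0),4))
E
```

```text
clock: 11.1
ee_pos: [0.5353, 0.2729, 0.1605]
eef_rot: [3.14, -0.003, 2.943]
wrist_force: [-0.0, -1.1, 0.3]
width: 0.0501
gripper_force: 0.0
clock: 11.72
ee_pos: [0.5387, 0.2651, 0.1614]
eef_rot: [-3.141, -0.001, -2.539]
wrist_force: [-0.4, 0.1, -0.2]
width: 0.0499
gripper_force: 0.0
clock: 11.98
ee_pos: [0.5385, 0.2663, 0.1614]
eef_rot: [-3.141, -0.0, -2.543]
wrist_force: [-0.0, 0.1, -1.0]
width: 0.0502
gripper_force: 0.0
clock 11.97 pos [0.5385 0.2663 0.1614] ydir 124.31 tilt [ 0.0001 -0.0005] F [-0.   0.1 -1. ] w 0.0502
tool delta [-0.0002  0.0015  0.0814]
rz -0.0034
top 20 [ 0.5846 -0.0459  0.0808] ((584.7487182617188, -46.14258575439453), (12.7013578414917, 9.173328399658203), 66.08966064453125)
40 [ 0.5877 -0.0452  0.0714]
scene 24 [ 0.5861 -0.0423  0.0798] ((586.3505249023438, -42.78574752807617), (11.771012306213379, 8.91703987121582), 38.010746002197266)
56 [ 0.5861 -0.0408  0.0723]
```

View pics/c4.png

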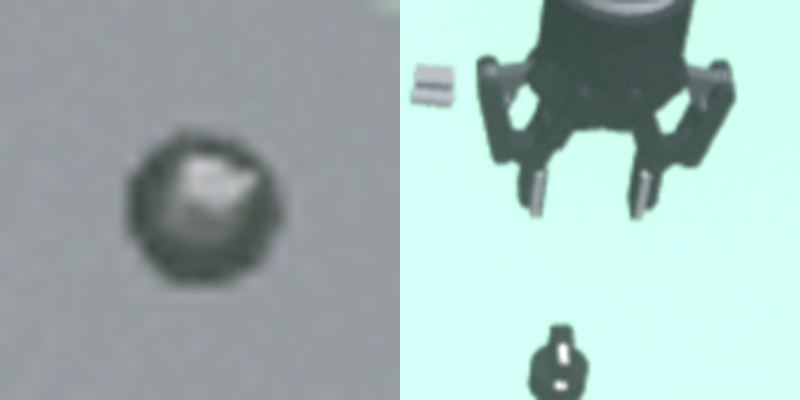

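In the left crop the shaft tip at (215,178) has its straight edge on the upper right. The depth rectangle there is 12.7×9.2 mm with its long side at 66°, so the flat faces about −23°, which matches the radio's yaw. In the right crop the knob at (558,375) sits below the open fingers. The knob-to-shaft displacement agrees in both views at (0.049,−0.313).

```bash
python3 jog.py '0 .0015 .03 0 0 -.003;0 0 .05 0 0 0;0 0 .03 0 0 0;0 0 .01 0 0 0;0 0 0 0 0 0'; python3 jog.py '0 0 0.01 0 0 0;0 0 .005 0 0 0;0 0 0 0 0 0;0 0 0 0 0 0'; python3 -c "
from h import *
go([.5379,.2676,.0245],124.5)"
```

```text
clock: 12.7
ee_pos: [0.5375, 0.2688, 0.0412]
eef_rot: [-3.141, -0.0, -2.537]
wrist_force: [-0.4, 0.2, 0.6]
width: 0.0502
gripper_force: 0.0
clock: 13.2
ee_pos: [0.5377, 0.2687, 0.0266]
eef_rot: [-3.142, 0.001, -2.537]
wrist_force: [-0.3, -0.1, 0.8]
width: 0.0498
gripper_force: 0.0
clock 13.2 pos [0.5377 0.2687 0.0266] ydir 124.65 tilt [0.0005 0.0002] F [-0.3 -0.1  0.8] w 0.0498
tool delta [ 0.0004 -0.0011  0.0021]
rz 0.0026
```

```bash
python3 jog.py '0 -.001 .001 0 0 0;0 0 0 0 0 0;0 0 0 0 0 0;0 0 0 0 0 0;0 0 0 0 0 0' 0.0 50; python3 jog.py '0 0 0 0 0 0;0 0 0 0 0 0'; python3 jog.py '0 0 -.01 0 0 0;0 0 -.03 0 0 0;0 0 -.05 0 0 0;0 0 -.03 0 0 0;0 0 0 0 0 0';python3 -c "
from h import *
go([.587,-.0453,.14],67.8)"
```

```text
clock: 13.82
ee_pos: [0.5384, 0.2678, 0.0255]
eef_rot: [-3.141, 0.001, -2.537]
wrist_force: [0.3, -0.2, 0.8]
width: 0.0126
gripper_force: 51.2
clock: 14.08
ee_pos: [0.5383, 0.2678, 0.0255]
eef_rot: [-3.141, 0.0, -2.537]
wrist_force: [0.7, -1.4, 2.2]
width: 0.0129
gripper_force: 51.3
clock: 14.7
ee_pos: [0.5393, 0.269, 0.1483]
eef_rot: [-3.141, 0.006, -2.537]
wrist_force: [0.8, -1.0, -1.4]
width: 0.0125
gripper_force: 51.0
clock 14.7 pos [0.5393 0.269  0.1483] ydir 124.66 tilt [0.0047 0.003 ] F [ 0.8 -1.  -1.4] w 0.0125
tool delta [ 0.1395 -0.2856  0.0076]
rz 0.9923
```

```bash
python3 jog.py '.0233 -.0476 0 0 0 0;.0233 -.0476 0 0 0 0;.0233 -.0476 0 0 0 0;.0233 -.0476 0 0 0 0;.0233 -.0476 0 0 0 0'; python3 jog.py '.0233 -.0476 0 0 0 0;0 0 0 0 0 .18;0 0 0 0 0 .18;0 0 0 0 0 .18;0 0 0 0 0 .18'; python3 jog.py '0 0 0 0 0 .18;0 0 0 0 0 .092;0 0 0 0 0 0;0 0 0 0 0 0;0 0 0 0 0 0'
python3 - <<'E'
from h import *
go([.5875,-.0451,.14],67.7)
s,e=manip.camera("scene");np.savez("pics/s5.npz",p=s,d=e)
c=px("scene",[.5875,-.045,.12]).astype(int);print(c)
u,v=c;cv2.imwrite("pics/c5.png",cv2.resize(s[v-40:v+60,u-50:u+50],(600,600),interpolation=cv2.INTER_CUBIC))
P=cloud("scene",e)[v-40:v+60,u-50:u+50].reshape(-1,3);b=s[v-40:v+60,u-50:u+50].reshape(-1,3)
for lo,hi in((.095,.113),(.113,.122),(.122,.132),(.132,.14)):
    q=P[(P[:,2]>lo)&(P[:,2]<hi)]
    if len(q)>3:
        m=cv2.minAreaRect((q[:,:2]*1000).astype('f4'));print(lo,len(q),np.round(np.median(q,0),4),np.round(m[0],1),np.round(m[1],1),m[2])
E
```

```text
clock: 15.32
ee_pos: [0.5764, 0.0043, 0.1441]
eef_rot: [3.14, -0.002, -2.536]
wrist_force: [0.4, 0.1, -0.8]
width: 0.0129
gripper_force: 51.0
clock: 15.95
ee_pos: [0.584, -0.0464, 0.144]
eef_rot: [-3.141, -0.003, 3.021]
wrist_force: [-0.0, 0.3, -0.5]
width: 0.0122
gripper_force: 51.0
clock: 16.58
ee_pos: [0.5852, -0.0466, 0.145]
eef_rot: [-3.142, -0.001, 2.755]
wrist_force: [-0.3, -0.4, -0.3]
width: 0.013
gripper_force: 51.0
clock 16.57 pos [ 0.5852 -0.0466  0.145 ] ydir 67.85 tilt [-0.0006  0.0002] F [-0.3 -0.4 -0.3] w 0.013
tool delta [-0.0016  0.0023  0.005 ]
rz 0.0027
[261 197]
0.122 59 [ 0.5959 -0.0318  0.1271] [592.1 -38.1] [18.4 35.7] 38.17180252075195
0.132 51 [ 0.5973 -0.034   0.1365] [592.3 -37.3] [18.5 32.8] 49.17232131958008
```

View pics/c5.png

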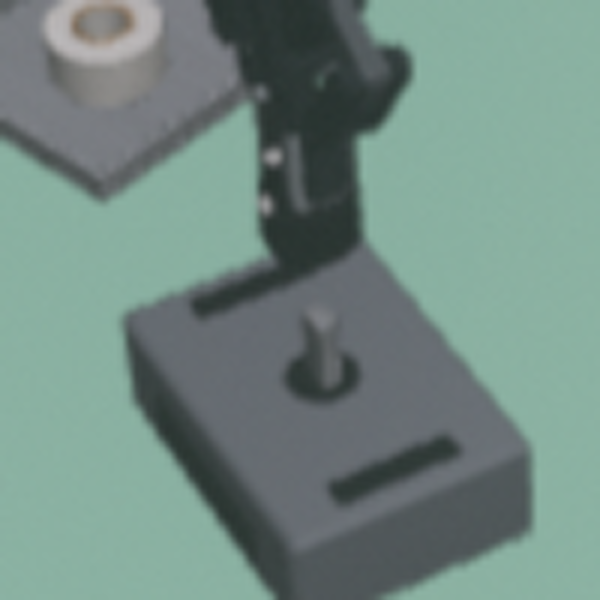

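The knob is held above the shaft: its disc is at (310,225) in the crop, its white marks at (272,157) and (265,203), and the shaft tip at (320,315). I'll fit the visible disc wall in the scene view and compare it with the shaft in the same view, so the camera bias cancels.

Run:
```python
from h import *
from scipy.optimize import least_squares as LS
def fit(f,box,lo,hi,r,x0):
    D=np.load(f)['d'];x,y,X,Y=box;P=cloud("scene",D)[y:Y,x:X].reshape(-1,3);q=P[(P[:,2]>lo)&(P[:,2]<hi)]
    s=LS(lambda c:np.hypot(*(q[:,:2]-c).T)-r,x0,loss='soft_l1',f_scale=.001);print(f,len(q),np.round(s.x*1000,1),'rms',np.round(1000*np.median(abs(s.fun)),2))
fit("pics/s5.npz",(211,157,311,240),.1225,.139,.018,[.585,-.046])
fit("pics/scene0.npz",(380,260,416,300),.003,.019,.018,[.538,.268])
fit("pics/s4.npz",(250,195,285,235),.056,.077,.007,[.587,-.044])
```

```text
pics/s5.npz 94 [583.5 -45. ] rms 0.78
pics/scene0.npz 261 [534.2 267.8] rms 15.34
pics/s4.npz 43 [583.3 -44.1] rms 1.62
```

Run:
```python
from h import *
T=np.array([.4641,-.2667]);d=np.array([np.cos(np.radians(67.6)),np.sin(np.radians(67.6))])
for n,f,(x,y,X,Y) in(("top","pics/top4.npz",(425,255,480,310)),("scene","pics/s4.npz",(195,140,265,190))):
    L=np.load(f);P=cloud(n,L['d'])[y:Y,x:X].reshape(-1,3);q=P[(P[:,2]>.024)&(P[:,2]<.033)]
    (c,r)=cv2.minEnclosingCircle((q[:,:2]*1000).astype('f4'));m=cv2.minAreaRect((q[:,:2]*1000).astype('f4'))
    print(n,len(q),np.round(c,1),round(r,1),np.round(m[0],1),np.round(m[1],1),np.round(q.mean(0)*1000,1),'bias along 67.6:',round((np.array(m[0])/1000-T)@d*1000,2),round((q[:,:2].mean(0)-T)@d*1000,2))
```

```text
top 213 [ 464.8 -266.2] 25.2 [ 465.2 -266.1] [48.8 47.2] [ 464.8 -265.6   29.1] bias along 67.6: 0.93 1.27
scene 197 [ 465.8 -262.3] 27.7 [ 466.3 -264.2] [53.7 47.5] [ 466.5 -263.1   28.8] bias along 67.6: 3.2 4.24
```

Run:
```python
from h import *
L=np.load("pics/s5.npz");p,d=L['p'],L['d'];g=p.astype(int)
# knob silhouette: not-green pixels (G - R small, dark)
for r in range(190,201):
    row=g[r,240:290];print(r,''.join(f"{x:4d}" for x in row.sum(1)//3))
P=cloud("scene",d)
c=manip.get_calibration("scene");a=np.array([.55,.402])/np.hypot(.55,.402);l=np.array([-a[1],a[0]])
for r in range(190,200): 
    q=P[r,258:269];print(r,np.round(q[:,2].mean(),4),np.round(1000*(q[:,:2]@a),1))
for n in((587.8,-43.7),(585.2,-46.6)): print(n,np.array(n)@a,np.array(n)@l)
g4=np.load("pics/s4.npz")['p'].astype(int)
for r in range(206,228,2): print(r,''.join(f"{x:4d}" for x in g4[r,250:282].sum(1)//3))
```

```text
190  158 157 158 156 158 158 158 157 156 157 158 157 157 149 128 132  79  51  51  68  93  93  68  59  58  62  63  62  53  54  81 130 155 157 157 158 158 158 158 158 158 158 158 157 157 158 157 157 158 158
191  157 157 158 158 157 158 157 158 158 158 158 157 156 147 131 142  89  53  50  61  84  91  76  62  57  60  53  52  50  52  75 124 155 157 157 158 157 158 158 157 158 158 159 158 159 158 158 157 158 157
192  158 158 159 157 158 157 158 157 157 158 158 157 155 142 103 110  73  52  49  53  64  72  63  53  51  52  51  50  50  51  68 115 154 158 157 158 157 158 158 158 158 159 157 158 158 159 158 158 158 159
193  157 158 157 158 156 158 158 157 157 157 158 158 157 139  85  63  52  50  50  51  50  52  52  50  50  50  48  49  48  50  68 113 154 158 158 157 157 158 158 158 158 157 158 158 159 159 158 158 159 158
194  158 158 157 157 157 158 158 157 157 158 158 157 156 141  89  52  48  48  48  49  49  49  49  50  49  50  50  49  49  50  69 113 153 158 158 158 157 158 157 157 157 158 158 158 158 158 157 158 158 159
195  157 157 158 157 157 157 158 157 156 157 158 157 156 141  93  53  47  4
[... 2810 characters left out ...]
111 112 111 111 112 111 112 112 112
218  111 110 109 110 111 110 110 107  94  66  55  57  63  70  81 101 102  97  62  57  74 103 110 111 111 112 112 112 112 112 111 111
220  109 110 111 110 110 109 110 103  81  58  55  56  55  62  77  99  97  87  61  59  76 102 111 111 111 111 111 112 111 111 113 111
222  110 110 109 109 109 110 110 109 104  88  68  59  57  56  58  63  60  63  73  88 101 110 111 111 111 112 111 112 112 112 111 113
224  110 110 110 110 109 109 110 110 111 110 108 105  98  92  92  92  97 107 110 110 111 111 112 112 111 111 112 112 112 112 112 111
226  109 110 110 110 109 110 110 110 110 110 110 110 111 110 110 110 110 111 111 110 111 111 111 112 111 112 111 112 111 112 112 112
```

Run:
```python
from h import *
a=np.array([.55,.402])/np.hypot(.55,.402);l=np.array([-a[1],a[0]])
g=np.load("pics/s5.npz")['p'].astype(int).sum(2)//3; g4=np.load("pics/s4.npz")['p'].astype(int).sum(2)//3
for u in(260,262,263,264): print(u,g[196:208,u])
for u in(259,260,261,268,269,270): print(u,'rows 212-226',g4[212:227,u])
for v in(202.5,203,203.5,204): X=ray("scene",(262.3,v),.1195);print(v,np.round(1000*X[:2]@a-18,1),np.round(1000*X[:2]@l,1))
for v in(218.5,219,219.5,220): X=ray("scene",(264.2,v),.05);print(v,np.round(1000*X[:2]@a,1),np.round(1000*X[:2]@l,1))
```

```text
260 [ 48  49  48  48  48  50  54  70  93 105 107 107]
262 [ 49  47  47  48  50  52  65  90 106 107 107 108]
263 [ 47  48  47  48  49  60  78  99 106 108 107 111]
264 [ 48  49  49  50  51  73  97 106 106 108 107 111]
259 rows 212-226 [110 110 110 109 100  80  66  59  58  68  88 104 110 111 110]
260 rows 212-226 [107 108 109 104  86  62  55  55  55  57  68  92 108 111 110]
261 rows 212-226 [ 93  97 100  92  73  59  57  54  56  55  59  83 105 110 110]
268 rows 212-226 [109 110 109  96  74  65  62  61  61  57  73  97 110 111 111]
269 rows 212-226 [111 111 110 104  86  65  57  57  59  65  88 107 110 111 110]
270 rows 212-226 [111 110 110 109 101  85  74  70  76  86 101 110 111 112 111]
202.5 445.1 -380.5
203 446.6 -380.5
203.5 448.1 -380.4
204 449.6 -380.3
218.5 441.5 -382.5
219 443.0 -382.4
219.5 444.5 -382.3
220 446.1 -382.2
```

The estimates put the shaft axis under a TCP of about (0.5875,−0.0464), with about ±1 mm left, mostly in y. The bevel plus clearance should cover that. I expect contact at TCP z≈0.1055, home at 0.0875 and fully pressed at 0.0825.

```bash
python3 -c "
from h import *
go([.5875,-.0464,.11],67.7)"; python3 jog.py '-.002 .001 .015 0 0 .002;0 0 .015 0 0 0;0 0 .003 0 0 0;0 0 0 0 0 0;0 0 0 0 0 0';python3 -c "
from h import *
go([.5875,-.0464,.106],67.7)"
```

```text
clock 16.62 pos [ 0.5852 -0.0467  0.1451] ydir 67.83 tilt [-0.0004  0.0001] F [-0.1 -0.8 -1. ] w 0.0124
tool delta [-0.002   0.0011  0.0351]
rz 0.0023
clock: 17.25
ee_pos: [0.5879, -0.0464, 0.1125]
eef_rot: [3.141, 0.001, 2.752]
wrist_force: [-0.3, -0.9, 0.6]
width: 0.0125
gripper_force: 51.0
clock 17.25 pos [ 0.5879 -0.0464  0.1125] ydir 67.7 tilt [ 0.0006 -0.0001] F [-0.3 -0.9  0.6] w 0.0125
tool delta [ 0.0004 -0.0001  0.0065]
rz -0.0
```

```bash
python3 jog.py '0 0 .004 0 0 0;0 0 .003 0 0 0;0 0 .001 0 0 0;0 0 0 0 0 0'; python3 jog.py '0 0 .001 0 0 0;0 0 .001 0 0 0;0 0 0 0 0 0'
```

```text
clock: 17.75
ee_pos: [0.5875, -0.0464, 0.1042]
eef_rot: [-3.142, -0.0, 2.752]
wrist_force: [-0.3, 0.4, -0.5]
width: 0.0125
gripper_force: 51.0
clock: 18.12
ee_pos: [0.5875, -0.0465, 0.1022]
eef_rot: [-3.141, -0.0, 2.752]
wrist_force: [-0.7, 0.4, -0.4]
width: 0.0128
gripper_force: 51.0
```

There is no force 3 mm past the tip, so the knob has entered the shaft. Continuing down.

```bash
python3 jog.py '0 0 .002 0 0 0;0 0 .002 0 0 0;0 0 .002 0 0 0;0 0 0 0 0 0'; python3 jog.py '0 0 .002 0 0 0;0 0 .002 0 0 0;0 0 .002 0 0 0;0 0 0 0 0 0'
```

```text
clock: 18.62
ee_pos: [0.5875, -0.0464, 0.096]
eef_rot: [-3.141, -0.0, 2.752]
wrist_force: [0.0, -0.5, -0.5]
width: 0.0124
gripper_force: 51.0
clock: 19.12
ee_pos: [0.5875, -0.0464, 0.0901]
eef_rot: [-3.141, -0.0, 2.752]
wrist_force: [-1.4, -0.3, -1.0]
width: 0.0127
gripper_force: 51.0
```

```bash
python3 jog.py '0 0 .0015 0 0 0;0 0 .0015 0 0 0;0 0 0 0 0 0;0 0 0 0 0 0'; python3 jog.py '0 0 .0015 0 0 0;0 0 .0015 0 0 0;0 0 0 0 0 0;0 0 0 0 0 0'
```

```text
clock: 19.62
ee_pos: [0.5876, -0.0465, 0.0874]
eef_rot: [-3.142, -0.0, 2.752]
wrist_force: [-1.2, -0.7, 2.8]
width: 0.0128
gripper_force: 51.3
clock: 20.12
ee_pos: [0.5876, -0.0465, 0.0846]
eef_rot: [-3.142, -0.0, 2.752]
wrist_force: [-1.4, -0.7, 5.3]
width: 0.0125
gripper_force: 51.8
```

Home was felt at z≈0.0875, and the spring is now compressing. I'll press to the end stop.

```bash
python3 jog.py '0 0 .0015 0 0 0;0 0 .001 0 0 0;0 0 0 0 0 0;0 0 0 0 0 0'; python3 jog.py '0 0 .001 0 0 0;0 0 0 0 0 0;0 0 0 0 0 0'; python3 jog.py '0 0 .001 0 0 0;0 0 0 0 0 0;0 0 0 0 0 0'
```

```text
clock: 20.62
ee_pos: [0.5876, -0.0465, 0.0823]
eef_rot: [3.142, -0.0, 2.752]
wrist_force: [-1.6, 0.9, 7.5]
width: 0.0129
gripper_force: 52.1
clock: 21.0
ee_pos: [0.5877, -0.0465, 0.0822]
eef_rot: [3.141, 0.0, 2.752]
wrist_force: [-5.1, -1.1, 14.1]
width: 0.0125
gripper_force: 53.0
clock: 21.38
ee_pos: [0.5877, -0.0465, 0.0821]
eef_rot: [3.141, -0.0, 2.752]
wrist_force: [-5.0, 0.2, 20.6]
width: 0.0127
gripper_force: 53.8
```

The end stop is reached: force goes from 7.5 to 14 to 21 N with no further travel, and total travel from home is about 5 mm. Now I'll hold and take a final look.

```bash
python3 jog.py '0 0 0 0 0 0;0 0 0 0 0 0;0 0 0 0 0 0;0 0 0 0 0 0;0 0 0 0 0 0'
python3 - <<'E'
from h import *
s,e=manip.camera("scene")
cv2.imwrite("pics/c6.png",cv2.resize(s[120:270,170:370],(800,600),interpolation=cv2.INTER_CUBIC))
E
```

```text
clock: 22.0
ee_pos: [0.5878, -0.0465, 0.0821]
eef_rot: [3.141, 0.0, 2.752]
wrist_force: [-6.0, 0.1, 20.2]
width: 0.0126
gripper_force: 53.8
```

View pics/c6.png

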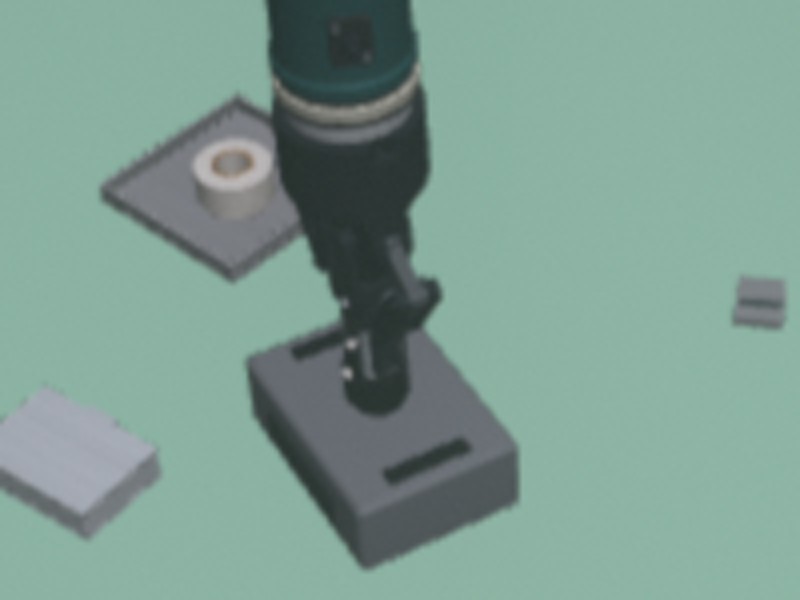

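The knob is seated on the radio at (377,390), pressed and gripped. The roll lies flat in the tray at (235,180). Handing in.

```bash
python3 -c "
from bench import manip
print(manip.job_done())"
```

```text
the job is handed in; nothing more can be done
None
```

The roll lies flat and released in the tray, and the knob is fitted flat to flat, fully home, pressed to its end stop and still gripped; the job was handed in at about 22 s, and no verdict came back.

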